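# Open the bayonet lid of a fume extractor

### The arm

A 6-joint arm with a two-finger parallel gripper is mounted at the origin on a cart in front of the work surface, level with it; the furniture and walls round the work are solid. World frame = base frame: x ahead of the robot, y to its left, z up, the work surface at z = 0. Lengths are in mm, angles in rad, forces in N, time in s.
With the tool pointing down it reaches from about 300 to 850 mm from the base axis. Payload 5.4 kg.
Tool frame: the origin (TCP) lies at the very end of the fingers, on their centre line; the grasp point (between the pads) lies 19 mm behind it; z points along the fingers, y is the line along which they close (so a half turn about z gives the same grasp; the last joint's range is limited). The gripper opens to 85 mm and grips with 20 to 120 N. Pads are 22 mm wide; open, the fingers measure 114 mm over their backs; the gripper's body (76 mm by 85 mm) begins 54 mm behind the grasp point. The pads swing forward as they close: fully open they stand 13 mm farther back than shut.
Start: joints at [0.97, 0.158, 1.597, -0, 1.386, -0.21], TCP at [219.042, 531.627, 231.299] pointing down, gripper open.
Joint ranges: [-2.91, 2.91], [-0.94, 2.29], [0.18, 2.7], [-1.29, 4.43], [0.17, 2.64], [-3, 3]. Speed limits (rad/s): [2.57, 2.57, 3.14, 3.14, 3.14, 3.14].

### API

Orientations are given as [roll, pitch, yaw] about the fixed x, y, z axes, in that order (R = Rz(yaw) Ry(pitch) Rx(roll)).
In Python, from cell import observe, camera, camera_params, job_done gives the robot as it stands.
- The arm moves only by the tool move_arm, never from a script. Its argument "moves" is a list of rows, each an object with "gripper": the opening, from -1 (shut) to 1 (fully open); "delta_pos": the shift along the tool's x, y, z in mm, a list of three; "turn": the turn, a rotation vector about the tool's x, y, z in degrees, a list of three. In form: [{"gripper": gripper, "delta_pos": [dx, dy, dz], "turn": [ax, ay, az]}, ...]. A call has 1 to 12 rows; each row is the pose to reach, as a shift and turn from the pose commanded when the call began, along the tool's axes at that moment; what a row does not reach only later rows make up. A row lasts 1/8 s, in which the tool goes at most 62.5 mm and 10.7 degrees, less where a joint would pass 70% of its speed; a pose out of reach is approached as far as the arm can. A call with a gripper value outside its range is refused whole. The fingers move at their own pace and stop on an object; "grip_force" is the grip in N (left out, the last holds). Time passes only in rows, so rows that repeat a pose let the fingers close. It gives the time, the measured TCP pose, the force, the opening and the grip force at its end, in the units of the state.
- observe(): the state, without advancing time (a new reading comes with each control period).
- camera(name): name is "side" or "top"; returns (picture, depth): 420x560x3 uint8, red, green, blue; 420x560 float32, mm along the optical axis (not along the pixel's ray), 0 where there is no reading.
- camera_params(name): a dict with "camera_matrix" (3x3 intrinsics, pixels), "distortion" ([k1, k2, p1, p2, k3] as OpenCV has them; the pictures are not rectified), "pose" (4x4, takes a point from camera to world coordinates). Camera axes: x right, y down, z forward; pixel columns grow to the right and rows downward; lengths in mm; the calibration is good to about 2 mm. A picture is of the moment at which its call begins. camera_params takes no time and is no camera call.
- job_done(): hands the job in; it is judged then, once.
The state is a dict: "time": time; "joint_positions": joint angles; "dq": joint speeds; "joint_efforts": joint torques, N m; "tool_pos": TCP position; "ee_rot": TCP orientation; "wrist_force": force on the tool from outside, world axes, zero at the start; "torque": the same for the moment, N m; "finger_gap": finger opening in mm; "grasp_force": force on a finger pad.
Only numpy, scipy, OpenCV 4.12 (cv2) and the standard library are available. Lean on these libraries where they do the work, as an engineer would, in place of code of your own. Each camera call takes 0.05 s, during which the arm holds its last target. There are 200 camera calls.

### The job

The fume extractor's filter is due for a change, so open the extractor: fold its red safety catch outward and right down, turn the lid counterclockwise (seen from above) by its lever until the lid's lugs stand in the slots of the collar, then lift the lid off and set it down gently, right way up, in the middle of the blue mat. Do not shift the other things lying nearby.

Things in the scene. Friction and masses are not known exactly. Their poses are not given: they have to be found in the camera images.
- extractor: Bench fume extractor: grey upright drum, 152 mm across, 100 mm high, fixed on the desk; origin at the centre of its underside, z up. Its own +x (roughly towards the robot) is where the lid's lever points when the lid is fully open; end stops there prevent turning too far. The lid's seat is 84 mm high.
- collar (a point): Centre of the drum's rim (collar), 100 mm high, axes as the extractor's. Its dark inturned flange (inner diameter 116 mm, 5 mm thick) holds the lid down and has three slots about 31 mm wide, at 60, 180 and 300 degrees counterclockwise from +x (orange marks on the rim).
- lid_grip (a point): Centre of the arched black grip bar on the lid's axis, 57 mm above the lid's underside (141 mm above the desk while seated); axes are the lid's. The bar is 74 mm long (lid's y), 16 mm wide (lid's x), 22 mm high, open underneath but for a leg at each end, 26 mm above the lid's disc. Pinch it across the 16 mm from above.
- lid: Loose lid, 0.22 to 0.45 kg: white disc, 111 mm across, 20 mm high, origin at the centre of its underside. Three steel lugs at 60, 180, 300 degrees from its +x (18 mm wide, to 64 mm from the axis, orange marks above them) sit under the flange; play 3 mm in height, 2.5 mm sideways. It turns with light friction and stays put.
- lever_end (a point): Yellow end of the lid's lever, 110 mm from the lid's axis along its +x, half-way up; axes are the lid's. The lever is 16 mm wide (end 20 mm), runs from 28 to 120 mm off the axis, and is 104 to 118 mm above the desk while seated. At the start it points 36 to 54 degrees clockwise of the extractor's +x; within 8 degrees of +x the lid lifts free.
- catch_tip (a point): Top of the red safety catch: tab 18 mm wide (its y), 5 mm thick, 51 mm long, hinged outside the collar 82 mm from the extractor's axis, 87 mm above the desk, 22 degrees clockwise of the extractor's +x. Its x points radially outward while upright. Upright it is 138 mm high and bars the lever's way.
- catch (a joint): Angle of the red safety catch: 0 upright (locked), 1.75 rad folded outward and fully down. It is loose: pushed outward more than about 0.4 rad it falls down by itself and stays down; beyond 1.3 rad the lever passes over it.
- mat_top (a point): Centre of the top face of the blue mat, fixed on the desk, 140 mm (its x) by 180 mm (its y), 3 mm thick.
- pliers: Red side cutters, 55x160x12 mm, lying beyond the mat; bystander.
- tape_measure: Red tape measure, 32x76x63 mm, standing behind the extractor; bystander.
- solder_pump: Blue desoldering pump, 22x207x22 mm, lying behind the vice; bystander.
- marker: Black marker pen, 16x118x16 mm, lying to the left of the extractor; bystander.

How it is judged:
By the outcome, as a careful person would: the job done as asked, in the order asked, and still so for the second after the job is handed in, with the robot touching nothing.
It also fails if it takes over 64 s, if anything falls off the work surface, if the arm or the gripper's body presses on something with over 40 N, if the wrist force passes 120 N, or if a joint passes its speed limit or range.

## Working session

There is one attempt and no reset: what is moved stays moved. The work goes in short steps, Python scripts to look and compute and a tool call to move; the robot and the scene stay as the last step left them, time stands still between calls to the robot, and variables do not carry over. Pictures are saved under pics/ and viewed, at most 10 in all, crops included, and the job is handed in when it is done.

Besides the shell and the picture viewer there is one more tool, called by a JSON object that holds its "method" and its "body". move_arm: Moves the arm, as the interface text tells. Its arguments: {"type":"object","properties":{"moves":{"type":"array","items":{"type":"object","properties":{"gripper":{"type":"number"},"delta_pos":{"type":"array","items":{"type":"number"}},"turn":{"type":"array","items":{"type":"number"}}}}},"grip_force":{"type":"number"}},"required":["moves"]}

```bash
mkdir -p pics; ls; python3 - <<'E'
from cell import *
import cv2,numpy as np
s=observe();print(s)
for n in("top","side"):
    p,d=camera(n);cv2.imwrite(f"pics/{n}0.png",p[:,:,::-1]);np.savez(f"{n}0.npz",p=p,d=d)
    q=camera_params(n);print(n,np.round(q["camera_matrix"],1),q["distortion"],np.round(q["pose"],3))
E
```

```text
pics
{'time': 0.0, 'joint_positions': array([ 9.69947985e-01,  1.59065875e-01,  1.59822933e+00, -6.76257598e-06,
        1.38619247e+00, -2.10087119e-01]), 'dq': array([-4.42704796e-04, -1.95426265e-04,  1.50326926e-03,  1.34265194e-04,
        7.78088863e-04,  5.95410927e-05]), 'joint_efforts': array([-4.85629735e-04, -3.96019506e+01, -3.31418610e+01, -3.15924735e-04,
        8.71329481e-03,  1.82062941e-06]), 'tool_pos': array([218.68253499, 531.14646768, 230.30889814]), 'ee_rot': array([-3.13973792e+00, -3.88697034e-04,  2.75083232e+00]), 'wrist_force': array([ 0.26092176,  0.49967574, -0.17835657]), 'torque': array([-0.05610072, -0.01440488, -0.02186358]), 'grasp_force': 0.0, 'finger_gap': 85.58410111271145}
top [[523.1   0.  280.9]
 [  0.  523.1 207.6]
 [  0.    0.    1. ]] [-0.14725673  0.          0.          0.          0.        ] [[-1.800000e-02 -9.990000e-01  5.100000e-02  4.027990e+02]
 [-1.000000e+00  1.900000e-02  1.500000e-02  3.548700e+01]
 [-1.600000e-02 -5.000000e-02 -9.990000e-01  1.571389e+03]
 [ 0.000000e+00  0.000000e+00  0.000000e+00  1.000000e+00]]
side [[389.2   0.  279.5]
 [  0.  389.2 207.6]
 [  0.    0.    1. ]] [-0.06424036  0.          0.          0.          0.        ] [[-9.98000e-01 -2.50000e-02  5.50000e-02  4.08874e+02]
 [-6.00000e-02  5.21000e-01 -8.51000e-01  1.04043e+03]
 [-8.00000e-03 -8.53000e-01 -5.21000e-01  7.02966e+02]
 [ 0.00000e+00  0.00000e+00  0.00000e+00  1.00000e+00]]
```

View pics/top0.png

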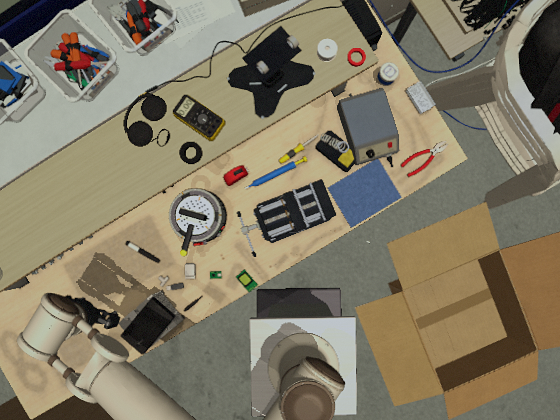

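View pics/side0.png

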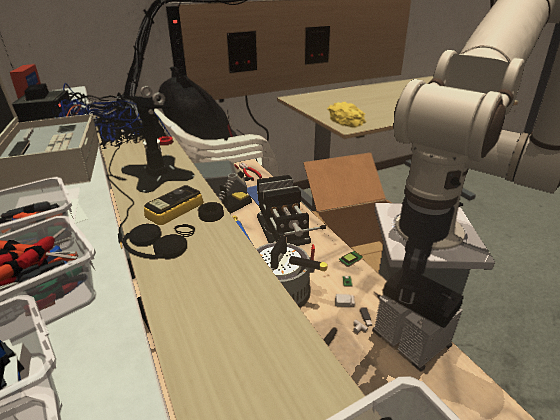

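The top view shows the extractor at about (198,217), the yellow lever end at (183,253) and the mat at (365,193), with the vice between extractor and mat. In the side view the red catch is at (312,250). Next I'll measure these by masks.

```bash
cat >h.py <<'E'
import numpy as np,cv2
from cell import *
def ray(n,uv):
    q=camera_params(n);P=np.array(q["pose"])
    u=cv2.undistortPoints(np.float64(uv).reshape(-1,1,2),np.array(q["camera_matrix"]),np.array(q["distortion"])).reshape(-1,2)
    return P[:3,3],np.c_[u,np.ones(len(u))]@P[:3,:3].T
def plane(n,uv,z):
    o,d=ray(n,uv);return o+d*((z-o[2])/d[:,2])[:,None]
def cloud(n,d):
    v,u=np.mgrid[:420,:560];o,r=ray(n,np.c_[u.ravel(),v.ravel()])
    return (o+r*d.ravel()[:,None]).reshape(420,560,3)
def proj(n,X):
    q=camera_params(n);T=np.linalg.inv(np.array(q["pose"]))
    return cv2.projectPoints(np.float64(X).reshape(-1,1,3),cv2.Rodrigues(T[:3,:3])[0],T[:3,3],np.array(q["camera_matrix"]),np.array(q["distortion"]))[0].reshape(-1,2)
def look(n,f=None,box=None,k=4):
    p,d=camera(n)
    if f:
        c=p if box is None else p[box[1]:box[3],box[0]:box[2]]
        cv2.imwrite(f,cv2.resize(c[:,:,::-1],None,fx=k,fy=k,interpolation=cv2.INTER_CUBIC))
    return p,d
def hsv(p,lo,hi,box):
    m=cv2.inRange(cv2.cvtColor(p,cv2.COLOR_RGB2HSV),lo,hi);z=np.zeros_like(m);x0,y0,x1,y1=box
    z[y0:y1,x0:x1]=m[y0:y1,x0:x1];return z
def pts(m): v,u=np.nonzero(m);return np.c_[u,v].astype(float)
E
python3 - <<'E'
from h import *
t=np.load("top0.npz");s=np.load("side0.npz");T=cloud("top",t["d"]);S=cloud("side",s["d"])
a=cv2.resize(t["p"][170:280,150:260,::-1],None,fx=5,fy=5,interpolation=2);b=cv2.resize(s["p"][215:315,250:350,::-1],None,fx=5.5,fy=5.5,interpolation=2)
cv2.imwrite("pics/c.png",cv2.resize(np.hstack([a,b[:550]]),(800,400)))
m=hsv(t["p"],(100,90,40),(125,255,255),(320,150,410,235));c=max(cv2.findContours(m,0,2)[0],key=cv2.contourArea)
r=cv2.minAreaRect(plane("top",c.reshape(-1,2),3)[:,:2].astype(np.float32));print("mat",r)
m=hsv(t["p"],(22,140,120),(35,255,255),(160,235,200,270));y=pts(m);print("yel px",len(y),y.mean(0),plane("top",[y.mean(0)],118), T[m>0].mean(0))
m=hsv(s["p"],(22,140,120),(35,255,255),(300,250,340,280));y=pts(m);print("yel side",len(y),y.mean(0),plane("side",[y.mean(0)],115), np.median(S[m>0],0))
# disc points by height
Z=T[...,2];X=T
sel=np.zeros((420,560),bool);sel[180:265,160:235]=1
q=T[sel&(Z>97)&(Z<107)];print("rim+disc pts",len(q),cv2.minEnclosingCircle(q[:,:2].astype(np.float32)),np.median(q,0))
q=T[sel&(Z>130)];print("grip",len(q),np.median(q,0),cv2.minAreaRect(q[:,:2].astype(np.float32)))
for n,p,C,bx in(("top",t["p"],T,(160,180,235,265)),("side",s["p"],S,(290,235,330,290))):
    m=hsv(p,(0,120,60),(8,255,255),bx)|hsv(p,(172,120,60),(180,255,255),bx);y=pts(m)
    print("red",n,len(y)); 
    if len(y):print(y.min(0),y.max(0),y.mean(0),np.median(C[m>0],0),C[m>0].max(0))
v=T[175:260,235:340];print("vice max z",np.percentile(v[...,2],[50,99,100]))
E
```

```text
mat ((523.48486328125, -193.05709838867188), (137.11651611328125, 176.35333251953125), 29.627235412597656)
yel px 35 [183.08571429 252.45714286] [[356.12415062 332.65806564 118.        ]] [356.12661982 332.65147124 118.04306386]
yel side 31 [322.83870968 264.12903226] [[354.51873624 329.01259508 115.        ]] [354.49353677 333.04995605 118.29735919]
rim+disc pts 1450 ((453.7216491699219, 304.3641357421875), 84.41167449951172) [464.96640033 297.7029572  102.23515198]
grip 349 [467.77837075 319.87637683 157.48459605] ((423.5650634765625, 231.69972229003906), (367.7625427246094, 143.0850830078125), 62.69908142089844)
red top 81
[193. 180.] [234. 245.] [218.86419753 206.58024691] [553.55343935 218.03023685  50.79693484] [564.89471401 308.50668082 142.00830385]
red side 48
[310. 244.] [314. 259.] [312.35416667 251.70833333] [379.28070255 296.88028071 123.85882012] [383.6660055  301.23396389 140.22860842]
vice max z [   3.5299212   140.50618318 1571.38858826]
```

View pics/c.png

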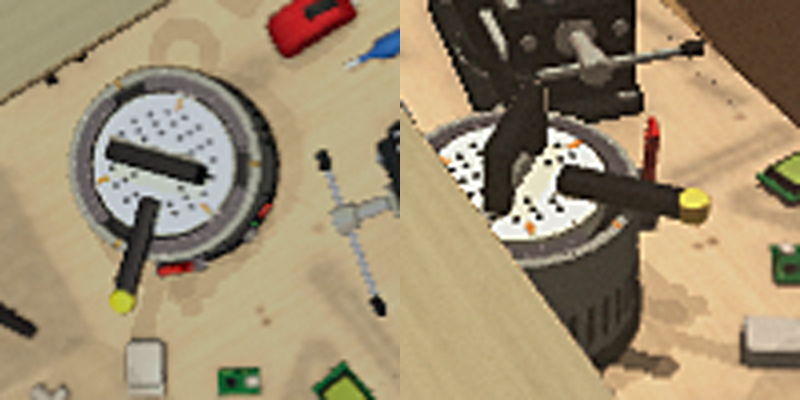

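The crops show the white disc near top px (196,215), the bar across it, the yellow lever end, and the red catch just counterclockwise of the lever at top px (198,243). I'll fit the axis next.

```bash
python3 - <<'E'
from h import *
t=np.load("top0.npz");s=np.load("side0.npz");T=cloud("top",t["d"]);S=cloud("side",s["d"])
B=(160,180,232,262)
g=np.median(plane("top",[[195.6,215.4]],104),0);print("guess",g)
def circ(P):
    A=np.c_[2*P[:,:2],np.ones(len(P))];x=np.linalg.lstsq(A,(P[:,:2]**2).sum(1),rcond=None)[0];return x[:2],np.sqrt(x[2]+x[:2]@x[:2])
m=hsv(t["p"],(0,0,175),(180,60,255),B);c=np.vstack(cv2.findContours(m,0,1)[0]);h=cv2.convexHull(c).reshape(-1,2)
P=plane("top",h,104);k=np.linalg.norm(P[:,:2]-g[:2],axis=1)<70;print("white",circ(P[k]),k.sum())
# rim outer edge: cloud points z 96..104 , angle-binned max radius
r=np.linalg.norm(T[...,:2]-g[:2],axis=2);sel=(T[...,2]>96)&(T[...,2]<103)&(r<84)&(r>56)
q=T[sel];a=np.arctan2(*(q[:,:2]-g[:2]).T[::-1]);rr=r[sel]
E=[];b=(a*180/np.pi//12).astype(int)
for i in set(b): E.append(q[b==i][np.argmax(rr[b==i])])
E=np.array(E);c0,R=circ(E);k=abs(np.linalg.norm(E[:,:2]-c0,axis=1)-R)<4;print("rim",circ(E[k]),k.sum(),len(E))
c0=circ(E[k])[0]
G=(r<50)&(T[...,2]>145);q=T[G];print("grip top",len(q),q.mean(0),cv2.minAreaRect(q[:,:2].astype(np.float32)))
for n,C,p,bx in(("top",T,t["p"],(190,238,205,250)),("side",S,s["p"],(305,240,318,262))):
    m=hsv(p,(0,120,60),(8,255,255),bx)|hsv(p,(172,120,60),(180,255,255),bx);y=pts(m);Q=C[m>0];hi=Q[Q[:,2]>125]
    print("red",n,len(y),y.mean(0),np.median(Q,0),len(hi),hi.mean(0) if len(hi) else 0, plane(n,[y.mean(0)],138))
ye=np.array([355.6,332.3]);d=ye-c0;print("lever",np.linalg.norm(d),np.degrees(np.arctan2(d[1],d[0])))
# orange rim marks
m=hsv(t["p"],(8,110,150),(20,255,255),B)
n,l,st,ce=cv2.connectedComponentsWithStats(m)
for i in range(1,n):
    w=plane("top",[ce[i]],100)[0,:2]-c0;print("or",st[i,4],np.round(ce[i],1),np.linalg.norm(w).round(1),np.degrees(np.arctan2(w[1],w[0])).round(1))
E
```

```text
guess [459.71371314 298.46302947 104.        ]
white (array([447.88557714, 292.83807622]), np.float64(57.33501705407403)) 9
rim (array([462.20634164, 302.01070192]), np.float64(75.28588209200484)) 27 30
grip top 154 [462.06657692 301.4228468  151.88496498] ((462.20391845703125, 301.80352783203125), (74.8082046508789, 15.941326141357422), 73.59266662597656)
red top 25 [197.8  243.52] [379.63874888 287.23861279 134.0023633 ] 16 [380.02162092 290.07709924 137.33564014] [[380.7947737  287.20116351 138.        ]]
red side 48 [312.35416667 251.70833333] [379.28070255 296.88028071 123.85882012] 22 [378.27957162 294.73633695 134.67534299] [[379.70662562 312.60158622 138.        ]]
lever 110.82578064785005 164.13894010916692
or 3 [181.7 192.3] 73.8 29.7
or 3 [199. 198.] 48.7 -15.6
or 1 [219. 215.] 69.6 -92.0
or 2 [177.5 219. ] 50.6 103.3
or 1 [205. 226.] 44.0 -138.2
or 2 [182.  236.5] 71.7 149.0
or 1 [196. 245.] 86.1 -178.0
```

```bash
cat >>h.py <<'E'
def rows(cur,tg):
    """cur,tg: x,y,z,yaw(deg), tool down -> delta in tool axes, turn z"""
    c,s=np.cos(np.radians(cur[3])),np.sin(np.radians(cur[3]))
    for t in tg:
        d=np.array(t[:3])-cur[:3];print([round(float(v),1) for v in (c*d[0]+s*d[1],s*d[0]-c*d[1],-d[2])],round(cur[3]-t[3],1))
def pol(r,a,t=0,C=(462.2,302)):
    a=np.radians(a);return C[0]+r*np.cos(a)-t*np.sin(a),C[1]+r*np.sin(a)+t*np.cos(a)
E
python3 - <<'E'
from h import *
t=np.load("top0.npz");T=cloud("top",t["d"])
for n in[(140,215),(150,190),(200,160),(265,215),(300,200)]:print(n,T[n[1],n[0]].round())
v=T[170:262,235:345];k=v[...,2]<400;print(v[...,2][k].max())
rows([219,531.6,231.3,157.6],[[*pol(52,186.7),230,96.7],[*pol(52,186.7),122,96.7]])
rows([*pol(52,186.7),122,96.7],[[*pol(r,186.7),122,96.7] for r in(75,85,95,110,130)])
E
```

```text
(140, 215) [468. 489.  -1.]
(150, 190) [524. 399. 217.]
(200, 160) [601. 265. 216.]
(265, 215) [459. 104.  56.]
(300, 200) [500.   2.  61.]
143.35028400652232
[-266.9, -144.9, 1.3] 60.9
[-266.9, -144.9, 109.3] 60.9
[0.0, -23.0, -0.0] 0.0
[0.0, -33.0, -0.0] 0.0
[0.0, -43.0, -0.0] 0.0
[0.0, -58.0, -0.0] 0.0
[0.0, -78.0, -0.0] 0.0
```

{"method": "move_arm", "body": {"moves": [{"gripper": -1, "delta_pos": [-267, -145, 1], "turn": [0, 0, 61]}, {"gripper": -1, "delta_pos": [-267, -145, 1], "turn": [0, 0, 61]}, {"gripper": -1, "delta_pos": [-267, -145, 1], "turn": [0, 0, 61]}, {"gripper": -1, "delta_pos": [-267, -145, 1], "turn": [0, 0, 61]}, {"gripper": -1, "delta_pos": [-267, -145, 1], "turn": [0, 0, 61]}, {"gripper": -1, "delta_pos": [-267, -145, 1], "turn": [0, 0, 61]}, {"gripper": -1, "delta_pos": [-267, -145, 1], "turn": [0, 0, 61]}, {"gripper": -1, "delta_pos": [-267, -145, 1], "turn": [0, 0, 61]}, {"gripper": -1, "delta_pos": [-267, -145, 1], "turn": [0, 0, 61]}]}}

```text
time: 1.23
tool_pos: [410.2, 296.4, 230.2]
ee_rot: [-3.141, 0.0, 1.689]
wrist_force: [-0.1, -0.3, -0.8]
finger_gap: -0.2
grasp_force: 0.0
```

{"method": "move_arm", "body": {"moves": [{"gripper": -1, "delta_pos": [0, 0, 54]}, {"gripper": -1, "delta_pos": [0, 0, 108]}, {"gripper": -1, "delta_pos": [0, 0, 108]}, {"gripper": -1, "delta_pos": [0, -12, 108]}, {"gripper": -1, "delta_pos": [0, -20, 108]}, {"gripper": -1, "delta_pos": [0, -28, 108]}, {"gripper": -1, "delta_pos": [0, -36, 108]}, {"gripper": -1, "delta_pos": [0, -46, 108]}, {"gripper": -1, "delta_pos": [0, -56, 108]}, {"gripper": -1, "delta_pos": [0, -66, 108]}, {"gripper": -1, "delta_pos": [0, -66, 108]}]}}

```text
validation failed for argument at $.mo...
```

{"method": "move_arm", "body": {"moves": [{"gripper": -1, "delta_pos": [0, 0, 54], "turn": [0, 0, 0]}, {"gripper": -1, "delta_pos": [0, 0, 108], "turn": [0, 0, 0]}, {"gripper": -1, "delta_pos": [0, 0, 108], "turn": [0, 0, 0]}, {"gripper": -1, "delta_pos": [0, -12, 108], "turn": [0, 0, 0]}, {"gripper": -1, "delta_pos": [0, -20, 108], "turn": [0, 0, 0]}, {"gripper": -1, "delta_pos": [0, -28, 108], "turn": [0, 0, 0]}, {"gripper": -1, "delta_pos": [0, -36, 108], "turn": [0, 0, 0]}, {"gripper": -1, "delta_pos": [0, -46, 108], "turn": [0, 0, 0]}, {"gripper": -1, "delta_pos": [0, -56, 108], "turn": [0, 0, 0]}, {"gripper": -1, "delta_pos": [0, -66, 108], "turn": [0, 0, 0]}, {"gripper": -1, "delta_pos": [0, -66, 108], "turn": [0, 0, 0]}]}}

```text
time: 2.6
tool_pos: [344.3, 288.2, 122.2]
ee_rot: [-3.141, 0.0, 1.687]
wrist_force: [0.5, -0.0, -0.2]
finger_gap: -0.0
grasp_force: 0.0
```

```bash
python3 - <<'E'
from h import *
c=[344.3,288.2,122,96.7]
rows(c,[[344.3,288.2,170,96.7],[*pol(98,164,-45),170,74],[*pol(98,164,-45),106,74]])
E
```

```text
[0.0, 0.0, -48.0] 0.0
[79.3, 45.7, -48.0] 22.7
[79.3, 45.7, 16.0] 22.7
```

{"method": "move_arm", "body": {"moves": [{"gripper": -1, "delta_pos": [0, 0, -48], "turn": [0, 0, 0]}, {"gripper": -1, "delta_pos": [79, 46, -48], "turn": [0, 0, 23]}, {"gripper": -1, "delta_pos": [79, 46, -48], "turn": [0, 0, 23]}, {"gripper": -1, "delta_pos": [79, 46, -48], "turn": [0, 0, 23]}, {"gripper": -1, "delta_pos": [79, 46, -48], "turn": [0, 0, 23]}]}}

```text
time: 3.22
tool_pos: [381.4, 371.4, 169.8]
ee_rot: [-3.141, 0.001, 1.286]
wrist_force: [-0.7, 0.6, -0.2]
finger_gap: 0.3
grasp_force: 0.0
```

```bash
python3 - <<'E'
from h import *
p,d=look("side");q,e=look("top")
cv2.imwrite("pics/d.png",np.hstack([cv2.resize(x,(400,400),interpolation=2) for x in(q[170:280,150:260,::-1],p[215:315,250:350,::-1])]))
E
```

```text
(no output)
```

View pics/d.png

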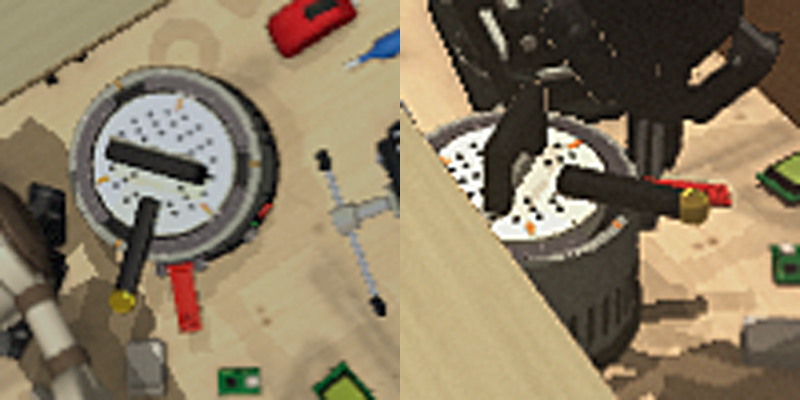

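The catch is fully down (red tab lying outward at crop (185,300)), and the fingers stand on the clockwise side of the lever.

```bash
python3 - <<'E'
from h import *
c=[381.4,371.4,170,73.7]
rows(c,[[*pol(98,164,-45),106,74],[*pol(98,164,-30),106,74]]+[[*pol(98,a,-20),106,a-90] for a in(164,170,176,182,188,194,200,205,207)])
E
```

```text
[0.6, -1.2, 64.0] -0.3
[-14.4, -1.1, 64.0] -0.3
[-24.4, -1.1, 64.0] -0.3
[-34.8, -2.6, 64.0] -6.3
[-45.3, -3.0, 64.0] -12.3
[-55.7, -2.3, 64.0] -18.3
[-66.0, -0.5, 64.0] -24.3
[-76.1, 2.3, 64.0] -30.3
[-85.8, 6.2, 64.0] -36.3
[-93.6, 10.2, 64.0] -41.3
[-96.6, 12.0, 64.0] -43.3
```

{"method": "move_arm", "body": {"moves": [{"gripper": -1, "delta_pos": [0, -1, 32], "turn": [0, 0, 0]}, {"gripper": -1, "delta_pos": [0, -1, 64], "turn": [0, 0, 0]}, {"gripper": -1, "delta_pos": [0, -1, 64], "turn": [0, 0, 0]}, {"gripper": -1, "delta_pos": [-14, -1, 64], "turn": [0, 0, 0]}, {"gripper": -1, "delta_pos": [-24, -1, 64], "turn": [0, 0, 0]}, {"gripper": -1, "delta_pos": [-35, -3, 64], "turn": [0, 0, -6]}, {"gripper": -1, "delta_pos": [-45, -3, 64], "turn": [0, 0, -12]}, {"gripper": -1, "delta_pos": [-56, -2, 64], "turn": [0, 0, -18]}, {"gripper": -1, "delta_pos": [-66, 0, 64], "turn": [0, 0, -24]}, {"gripper": -1, "delta_pos": [-76, 2, 64], "turn": [0, 0, -30]}, {"gripper": -1, "delta_pos": [-86, 6, 64], "turn": [0, 0, -36]}, {"gripper": -1, "delta_pos": [-86, 6, 64], "turn": [0, 0, -36]}]}}

```text
time: 4.82
tool_pos: [363.7, 287.3, 107.3]
ee_rot: [3.14, -0.0, 1.911]
wrist_force: [0.4, 0.2, -0.4]
finger_gap: -0.0
grasp_force: 0.0
```

```bash
python3 - <<'E'
from h import *
for n,z in(("top",118),("side",113)):
    p,d=look(n);C=cloud(n,d);m=hsv(p,(20,120,90),(35,255,255),(165,230,235,275) if n=="top" else (290,240,350,300))
    y=pts(m)
    if len(y):
        w=plane(n,[y.mean(0)],z)[0];v=w[:2]-[462.2,302];print(n,len(y),w,np.degrees(np.arctan2(v[1],v[0]))%360,np.linalg.norm(v))
s=observe();print(s["tool_pos"],s["wrist_force"])
rows([*s["tool_pos"],np.degrees(s["ee_rot"][2])],[[*pol(98,a,-20),106,a-90] for a in(203,206,208,210)])
E
```

```text
top 22 [357.16282788 260.53908513 118.        ] 201.5404441503952 112.92393452055559
side 27 [294.93565828 297.1374897  113.        ] 181.66516587876487 167.33500535095155
[363.63569166 287.81058204 107.02728843] [-0.07265655 -0.45842334  0.0369576 ]
[-5.5, -1.4, 1.0] -3.5
[-10.7, -2.0, 1.0] -6.5
[-14.2, -2.2, 1.0] -8.5
[-17.7, -2.3, 1.0] -10.5
```

{"method": "move_arm", "body": {"moves": [{"gripper": -1, "delta_pos": [-5, -1, 0], "turn": [0, 0, -3]}, {"gripper": -1, "delta_pos": [-9, -2, 0], "turn": [0, 0, -6]}, {"gripper": -1, "delta_pos": [-12, -2, 0], "turn": [0, 0, -8]}, {"gripper": -1, "delta_pos": [-13, -2, 0], "turn": [0, 0, -8]}, {"gripper": -1, "delta_pos": [-13, -2, 0], "turn": [0, 0, -8]}]}}

```text
time: 5.55
tool_pos: [365.7, 275.2, 106.5]
ee_rot: [3.141, -0.0, 2.052]
wrist_force: [-1.5, 1.4, 0.8]
finger_gap: 0.3
grasp_force: 0.7
```

```bash
python3 - <<'E'
from h import *
p,d=look("top");y=pts(hsv(p,(20,120,90),(35,255,255),(165,230,235,275)))
w=plane("top",[y.mean(0)],118)[0];v=w[:2]-[462.2,302];print(len(y),w,np.degrees(np.arctan2(v[1],v[0]))%360,np.linalg.norm(v))
s=observe();print(s["tool_pos"],s["wrist_force"],s["ee_rot"])
rows([*s["tool_pos"],np.degrees(s["ee_rot"][2])],[[*pol(102,208,-30),107,118.5],[*pol(102,208,-30),205,118.5],[462.2,302,205,118.5],[462.2,302,130,118.5]])
E
```

```text
15 [364.99477074 251.34748713 118.        ] 207.52349513483557 109.61082818049503
[365.73308764 275.17607231 106.4731771 ] [-0.89076457  0.33503539  1.7995125 ] [ 3.14121867e+00 -1.69107339e-04  2.05187733e+00]
[8.4, -4.3, -0.5] -0.9
[8.4, -4.3, -98.5] -0.9
[-20.9, 97.9, -98.5] -0.9
[-20.9, 97.9, -23.5] -0.9
```

{"method": "move_arm", "body": {"moves": [{"gripper": -1, "delta_pos": [8, -4, 0], "turn": [0, 0, 0]}, {"gripper": -1, "delta_pos": [8, -4, -50], "turn": [0, 0, 0]}, {"gripper": 1, "delta_pos": [8, -4, -98], "turn": [0, 0, 0]}, {"gripper": 1, "delta_pos": [8, -4, -98], "turn": [0, 0, 0]}]}}

```text
time: 6.1
tool_pos: [360.8, 281.5, 208.7]
ee_rot: [3.133, 0.001, 2.053]
wrist_force: [0.6, -0.0, -0.7]
finger_gap: 35.7
grasp_force: 0.0
```

```bash
python3 - <<'E'
from h import *
p,d=look("top","pics/e.png",(150,170,260,280),5);T=cloud("top",d)
r=np.linalg.norm(T[...,:2]-[462.2,302],axis=2);q=T[(r<48)&(T[...,2]>143)&(T[...,2]<158)];print(len(q),q.mean(0),cv2.minAreaRect(q[:,:2].astype(np.float32)))
y=pts(hsv(p,(20,120,90),(35,255,255),(165,230,235,275)));print(len(y))
s=observe();print(s["tool_pos"],s["ee_rot"])
rows([*s["tool_pos"],np.degrees(s["ee_rot"][2])],[[462.2,302,205,118],[462.2,302,122,118]])
E
```

```text
157 [460.02411765 299.76231642 151.66870096] ((460.59100341796875, 299.7554931640625), (16.947277069091797, 73.3485107421875), 26.428186416625977)
38
[359.26593017 280.82638927 206.01758647] [3.13749767e+00 6.19905411e-04 2.05285137e+00]
[-29.0, 101.0, 1.0] -0.4
[-29.0, 101.0, 84.0] -0.4
```

View pics/e.png

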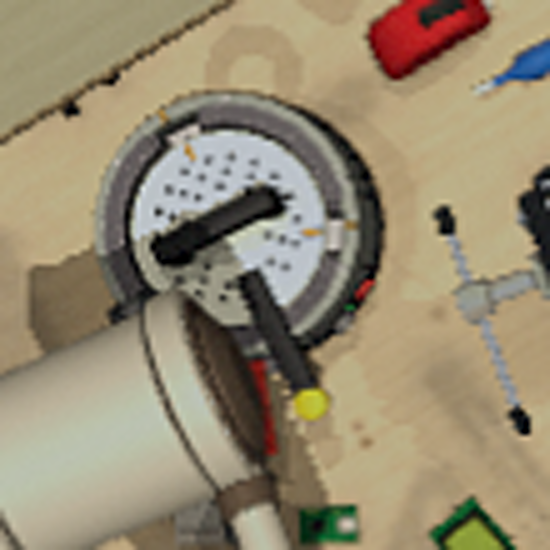

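The lugs stand in the slots (light patches beside the rim marks at crop (335,235) and (185,135)). The bar centre is at about (460.5, 299.8), so I'll grip it there.

{"method": "move_arm", "body": {"moves": [{"gripper": 1, "delta_pos": [-26, 50, 0], "turn": [0, 0, 0]}, {"gripper": 1, "delta_pos": [-30, 99, 0], "turn": [0, 0, 0]}, {"gripper": 1, "delta_pos": [-30, 99, 0], "turn": [0, 0, 0]}, {"gripper": 1, "delta_pos": [-30, 99, 0], "turn": [0, 0, 0]}, {"gripper": 1, "delta_pos": [-30, 99, 40], "turn": [0, 0, 0]}, {"gripper": 1, "delta_pos": [-30, 99, 70], "turn": [0, 0, 0]}, {"gripper": 1, "delta_pos": [-30, 99, 83], "turn": [0, 0, 0]}, {"gripper": 1, "delta_pos": [-30, 99, 83], "turn": [0, 0, 0]}, {"gripper": 1, "delta_pos": [-30, 99, 83], "turn": [0, 0, 0]}]}}

```text
time: 7.28
tool_pos: [460.8, 299.8, 122.9]
ee_rot: [3.139, 0.0, 2.053]
wrist_force: [-0.2, 0.2, 0.3]
finger_gap: 85.3
grasp_force: 0.0
```

{"method": "move_arm", "body": {"moves": [{"gripper": -1, "delta_pos": [0, 0, 0], "turn": [0, 0, 0]}, {"gripper": -1, "delta_pos": [0, 0, 0], "turn": [0, 0, 0]}, {"gripper": -1, "delta_pos": [0, 0, 0], "turn": [0, 0, 0]}, {"gripper": -1, "delta_pos": [0, 0, 0], "turn": [0, 0, 0]}, {"gripper": -1, "delta_pos": [0, 0, 0], "turn": [0, 0, 0]}, {"gripper": -1, "delta_pos": [0, 0, 0], "turn": [0, 0, 0]}, {"gripper": -1, "delta_pos": [0, 0, 0], "turn": [0, 0, 0]}], "grip_force": 60}}

```text
time: 8.15
tool_pos: [460.0, 299.4, 121.5]
ee_rot: [-3.141, 0.0, 2.053]
wrist_force: [-1.0, -0.9, 3.9]
finger_gap: 15.2
grasp_force: 58.7
```

{"method": "move_arm", "body": {"moves": [{"gripper": -1, "delta_pos": [0, 0, -2], "turn": [0, 0, 0]}, {"gripper": -1, "delta_pos": [0, 0, -4], "turn": [0, 0, 0]}, {"gripper": -1, "delta_pos": [0, 0, -6], "turn": [0, 0, 0]}, {"gripper": -1, "delta_pos": [0, 0, -8], "turn": [0, 0, 0]}, {"gripper": -1, "delta_pos": [0, 0, -8], "turn": [0, 0, 0]}]}}

```text
time: 8.78
tool_pos: [460.2, 299.4, 129.5]
ee_rot: [3.141, 0.0, 2.053]
wrist_force: [-0.2, 0.2, -3.3]
finger_gap: 15.2
grasp_force: 58.2
```

{"method": "move_arm", "body": {"moves": [{"gripper": -1, "delta_pos": [0, 0, -10], "turn": [0, 0, 0]}, {"gripper": -1, "delta_pos": [0, 0, -25], "turn": [0, 0, 0]}, {"gripper": -1, "delta_pos": [0, 0, -45], "turn": [0, 0, 0]}, {"gripper": -1, "delta_pos": [0, 0, -65], "turn": [0, 0, 0]}, {"gripper": -1, "delta_pos": [0, 0, -85], "turn": [0, 0, 0]}, {"gripper": -1, "delta_pos": [0, 0, -105], "turn": [0, 0, 0]}, {"gripper": -1, "delta_pos": [0, 0, -125], "turn": [0, 0, 0]}, {"gripper": -1, "delta_pos": [0, 0, -145], "turn": [0, 0, 0]}, {"gripper": -1, "delta_pos": [0, 0, -155], "turn": [0, 0, 0]}, {"gripper": -1, "delta_pos": [0, 0, -160], "turn": [0, 0, 0]}, {"gripper": -1, "delta_pos": [0, 0, -160], "turn": [0, 0, 0]}]}}

```text
time: 10.15
tool_pos: [460.0, 299.4, 289.2]
ee_rot: [-3.141, -0.0, 2.053]
wrist_force: [0.3, -0.0, -4.0]
finger_gap: 15.3
grasp_force: 58.8
```

{"method": "move_arm", "body": {"moves": [{"gripper": -1, "delta_pos": [-10, -4, 0], "turn": [0, 0, 0]}, {"gripper": -1, "delta_pos": [-28, -10, 0], "turn": [0, 0, 0]}, {"gripper": -1, "delta_pos": [-52, -19, 0], "turn": [0, 0, 0]}, {"gripper": -1, "delta_pos": [-80, -30, 0], "turn": [0, 0, 0]}, {"gripper": -1, "delta_pos": [-110, -41, 0], "turn": [0, 0, 0]}, {"gripper": -1, "delta_pos": [-140, -52, 0], "turn": [0, 0, 0]}, {"gripper": -1, "delta_pos": [-170, -63, 0], "turn": [0, 0, 0]}, {"gripper": -1, "delta_pos": [-195, -72, 0], "turn": [0, 0, 0]}, {"gripper": -1, "delta_pos": [-215, -80, 0], "turn": [0, 0, 0]}, {"gripper": -1, "delta_pos": [-230, -85, 0], "turn": [0, 0, 0]}, {"gripper": -1, "delta_pos": [-233, -86, 0], "turn": [0, 0, 0]}]}}

```text
time: 11.52
tool_pos: [491.8, 52.0, 289.1]
ee_rot: [-3.141, -0.0, 2.051]
wrist_force: [0.4, 0.5, -3.5]
finger_gap: 15.0
grasp_force: 58.8
```

{"method": "move_arm", "body": {"moves": [{"gripper": -1, "delta_pos": [-10, -4, 0], "turn": [0, 0, 0]}, {"gripper": -1, "delta_pos": [-28, -10, 0], "turn": [0, 0, 0]}, {"gripper": -1, "delta_pos": [-52, -19, 0], "turn": [0, 0, 0]}, {"gripper": -1, "delta_pos": [-80, -30, 0], "turn": [0, 0, 0]}, {"gripper": -1, "delta_pos": [-110, -41, 0], "turn": [0, 0, 0]}, {"gripper": -1, "delta_pos": [-140, -52, 0], "turn": [0, 0, 0]}, {"gripper": -1, "delta_pos": [-170, -63, 0], "turn": [0, 0, 0]}, {"gripper": -1, "delta_pos": [-195, -72, 0], "turn": [0, 0, 0]}, {"gripper": -1, "delta_pos": [-215, -80, 0], "turn": [0, 0, 0]}, {"gripper": -1, "delta_pos": [-230, -85, 0], "turn": [0, 0, 0]}, {"gripper": -1, "delta_pos": [-233, -86, 0], "turn": [0, 0, 0]}, {"gripper": -1, "delta_pos": [-233, -86, 0], "turn": [0, 0, 0]}]}}

```text
time: 13.02
tool_pos: [523.6, -192.8, 289.3]
ee_rot: [3.141, -0.001, 2.053]
wrist_force: [-0.6, -0.1, -2.9]
finger_gap: 15.3
grasp_force: 58.7
```

```bash
python3 - <<'E'
from h import *
s=observe();print(s["tool_pos"],s["ee_rot"],s["wrist_force"],s["finger_gap"])
rows([*s["tool_pos"],np.degrees(s["ee_rot"][2])],[[523.5,-193,z,117.6] for z in(100,45,41)])
look("side","pics/f.png",(180,80,340,320),3)
E
```

```text
[ 523.64515899 -192.78691332  289.25029076] [ 3.14148594e+00 -5.63373831e-04  2.05302213e+00] [-0.5571584  -0.13542525 -2.85917992] 15.317280214741759
[-0.1, -0.2, 189.3] 0.0
[-0.1, -0.2, 244.3] 0.0
[-0.1, -0.2, 248.3] 0.0
```

View pics/f.png

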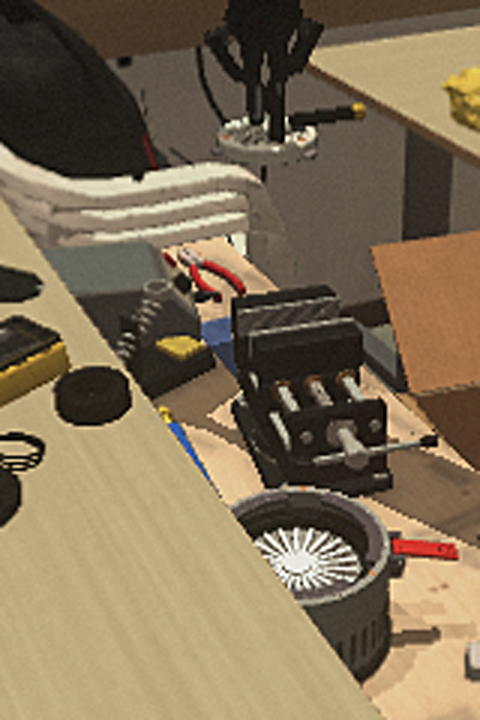

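The lid hangs level in the gripper over the mat, with the catch still down. I'll lower it.

{"method": "move_arm", "body": {"moves": [{"gripper": -1, "delta_pos": [0, 0, 15], "turn": [0, 0, 0]}, {"gripper": -1, "delta_pos": [0, 0, 40], "turn": [0, 0, 0]}, {"gripper": -1, "delta_pos": [0, 0, 75], "turn": [0, 0, 0]}, {"gripper": -1, "delta_pos": [0, 0, 110], "turn": [0, 0, 0]}, {"gripper": -1, "delta_pos": [0, 0, 145], "turn": [0, 0, 0]}, {"gripper": -1, "delta_pos": [0, 0, 180], "turn": [0, 0, 0]}, {"gripper": -1, "delta_pos": [0, 0, 205], "turn": [0, 0, 0]}, {"gripper": -1, "delta_pos": [0, 0, 222], "turn": [0, 0, 0]}, {"gripper": -1, "delta_pos": [0, 0, 232], "turn": [0, 0, 0]}, {"gripper": -1, "delta_pos": [0, 0, 238], "turn": [0, 0, 0]}, {"gripper": -1, "delta_pos": [0, 0, 241], "turn": [0, 0, 0]}, {"gripper": -1, "delta_pos": [0, 0, 242], "turn": [0, 0, 0]}]}}

```text
time: 14.58
tool_pos: [524.0, -193.5, 47.8]
ee_rot: [3.141, 0.001, 2.053]
wrist_force: [-0.6, -0.7, -2.9]
finger_gap: 15.2
grasp_force: 58.7
```

{"method": "move_arm", "body": {"moves": [{"gripper": -1, "delta_pos": [0, 0, 1], "turn": [0, 0, 0]}, {"gripper": -1, "delta_pos": [0, 0, 2], "turn": [0, 0, 0]}, {"gripper": -1, "delta_pos": [0, 0, 3], "turn": [0, 0, 0]}, {"gripper": -1, "delta_pos": [0, 0, 4], "turn": [0, 0, 0]}, {"gripper": -1, "delta_pos": [0, 0, 5], "turn": [0, 0, 0]}, {"gripper": -1, "delta_pos": [0, 0, 5], "turn": [0, 0, 0]}]}}

```text
time: 15.32
tool_pos: [523.5, -193.2, 42.2]
ee_rot: [-3.141, -0.0, 2.053]
wrist_force: [0.2, -0.2, -3.4]
finger_gap: 14.8
grasp_force: 58.7
```

{"method": "move_arm", "body": {"moves": [{"gripper": -1, "delta_pos": [0, 0, 0.5], "turn": [0, 0, 0]}, {"gripper": -1, "delta_pos": [0, 0, 1], "turn": [0, 0, 0]}, {"gripper": -1, "delta_pos": [0, 0, 1.5], "turn": [0, 0, 0]}, {"gripper": -1, "delta_pos": [0, 0, 2], "turn": [0, 0, 0]}, {"gripper": -1, "delta_pos": [0, 0, 2], "turn": [0, 0, 0]}]}}

```text
time: 15.95
tool_pos: [523.6, -193.3, 40.6]
ee_rot: [-3.141, 0.0, 2.053]
wrist_force: [-2.6, 0.3, 0.4]
finger_gap: 14.8
grasp_force: 59.2
```

{"method": "move_arm", "body": {"moves": [{"gripper": 0.3, "delta_pos": [0, 0, 0], "turn": [0, 0, 0]}, {"gripper": 0.3, "delta_pos": [0, 0, 0], "turn": [0, 0, 0]}, {"gripper": 0.3, "delta_pos": [0, 0, 0], "turn": [0, 0, 0]}, {"gripper": 0.3, "delta_pos": [0, 0, 0], "turn": [0, 0, 0]}, {"gripper": 0.3, "delta_pos": [0, 0, -15], "turn": [0, 0, 0]}, {"gripper": 0.3, "delta_pos": [0, 0, -50], "turn": [0, 0, 0]}, {"gripper": 0.3, "delta_pos": [0, 0, -100], "turn": [0, 0, 0]}, {"gripper": 0.3, "delta_pos": [0, 0, -150], "turn": [0, 0, 0]}, {"gripper": 0.3, "delta_pos": [0, 0, -200], "turn": [0, 0, 0]}, {"gripper": 0.3, "delta_pos": [40, 150, -230], "turn": [0, 0, 0]}, {"gripper": 0.3, "delta_pos": [40, 150, -230], "turn": [0, 0, 0]}, {"gripper": 0.3, "delta_pos": [40, 150, -230], "turn": [0, 0, 0]}]}}

```text
time: 17.45
tool_pos: [639.8, -86.1, 272.5]
ee_rot: [3.139, 0.002, 2.055]
wrist_force: [-0.0, 0.3, 0.5]
finger_gap: 55.3
grasp_force: 0.0
```

```bash
python3 - <<'E'
from h import *
p,d=look("top","pics/g.png",(160,110,460,290),2.6);T=cloud("top",d)
r=np.linalg.norm(T[...,:2]-[523.5,-193.2],axis=2);q=T[(r<60)&(T[...,2]>60)&(T[...,2]<85)];print(len(q),q.mean(0),cv2.minAreaRect(q[:,:2].astype(np.float32)))
a=T[(r<50)&(T[...,2]>15)&(T[...,2]<32)];print(len(a),a.mean(0),np.linalg.lstsq(np.c_[a[:,:2],np.ones(len(a))],a[:,2],rcond=None)[0])
s=observe();print(s["time"],s["tool_pos"],s["wrist_force"])
E
```

```text
134 [ 524.86168564 -193.11040643   69.94016656] ((524.8977661132812, -192.46624755859375), (15.97868537902832, 72.23827362060547), 26.82621955871582)
476 [ 519.94082246 -203.28583524   22.60479021] [-4.81732237e-03 -4.77125228e-03  2.41395848e+01]
17.5 [641.53341683 -83.82634951 272.86717296] [-2.23172977  1.59504173  1.05503418]
```

View pics/g.png

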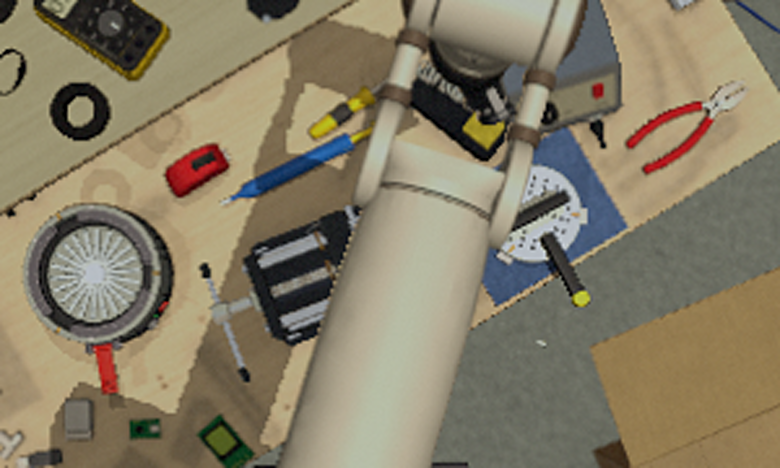

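The lid sits flat on the mat, within 2 mm of its centre. The catch is still down and the nearby objects haven't moved. I'll let the arm settle, then hand in.

{"method": "move_arm", "body": {"moves": [{"gripper": 0.3, "delta_pos": [0, 0, -30], "turn": [0, 0, 0]}, {"gripper": 0.3, "delta_pos": [0, 0, -30], "turn": [0, 0, 0]}, {"gripper": 0.3, "delta_pos": [0, 0, -30], "turn": [0, 0, 0]}, {"gripper": 0.3, "delta_pos": [0, 0, -30], "turn": [0, 0, 0]}]}}

```text
time: 18.0
tool_pos: [637.3, -88.3, 299.0]
ee_rot: [-3.14, -0.002, 2.052]
wrist_force: [0.2, -0.9, -1.3]
finger_gap: 55.7
grasp_force: 0.0
```

```bash
python3 -c "
from cell import *
s=observe();print(s['wrist_force'],s['tool_pos']);print(job_done())"
```

```text
[ 0.24263773 -0.93365445 -1.31774003] [637.25542071 -88.3188007  298.99959047]
the job is handed in; nothing more can be done
None
```

The extractor is open: the catch is folded right down, and the lid was turned free, lifted off and set flat, right way up, within about 2 mm of the mat's centre; nothing nearby looked shifted in the last top view, and the job was handed in at 18 s.

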